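# Push the row of pigment jars home in its rack

### The arm

A 7-joint arm with a two-finger parallel gripper is mounted at the origin on the work surface. World frame = base frame: x ahead of the robot, y to its left, z up, the work surface at z = 0. Lengths are in m, angles in rad, forces in N, time in s.
With the tool pointing down it reaches from about 0.35 to 0.9 m from the base axis. Payload 19.9 kg.
Tool frame: the origin (TCP) lies between the finger pads; the fingertips stand 22 mm ahead of it and the grasp point (between the pads) lies 3 mm ahead of it (bot.tip_extent is the distance from the TCP to the fingertips, in m); z points along the fingers, y is the direction in which the jaws open and shut (so a half turn about z gives the same grasp; the last joint's range is limited). The gripper opens to 85 mm and grips with 20 to 120 N. Pads are 22 mm wide; open, the fingers measure 114 mm over their backs; the gripper's body (76 mm by 85 mm) begins 54 mm behind the grasp point. The pads swing forward as they close: fully open they stand 13 mm farther back than shut.
Start: joints at [1.25, 0.417, -0.01, 1.614, 0.005, 1.111, -0.053], TCP at [0.173, -0.601, 0.22] pointing down, gripper open.
Joint ranges: [-2.81, 2.81], [-0.39, 2.02], [-1.27, 1.25], [0.06, 2.57], [-1.19, 4.33], [0.19, 2], [-2.82, 2.82]. Speed limits (rad/s): [1.89, 1.89, 2.39, 2.39, 3.01, 3.01, 3.01].

### API

Orientations are given as a unit quaternion [w, x, y, z].
In Python, from plant import bot, eyes gives the robot as it stands.
- The arm moves only by the tool play_rows, never from a script. Its arguments are lists of equal length, an entry for each row: "dp": the shift along the tool's x, y, z in cm, a list of three; "rotation": the turn, a rotation vector about the tool's x, y, z in degrees, a list of three. A call has 1 to 20 rows; each row is the pose to reach, as a shift and turn from the pose measured when the call began, along the tool's axes at that moment; what a row does not reach only later rows make up. A row lasts 1/8 s, in which the tool goes at most 62.5 mm and 10.7 degrees, less where a joint would pass 70% of its speed; a pose out of reach is approached as far as the arm can. A call with a gripper value outside its range is refused whole. "claw" is the closure in counts, from 0 (fully open) to 255 (shut), set as the call begins (left out, the last holds). The fingers move at their own pace and stop on an object; "force" is the grip in N (left out, the last holds). Time passes only in rows, so rows that repeat a pose let the fingers close. It gives the time, the measured TCP pose, the force and the opening at its end, in the units of the state.
- bot.state(): the state, without advancing time (a new reading comes with each control period).
- eyes.capture(name): name is "scene" or "top"; returns the picture (480x640x3 uint8, red, green, blue); there is no depth.
- eyes.calibration(name): a dict with "fov_y" (degrees; the focal length in pixels is half the picture's height over the tangent of half this angle, whatever the lens; pixels are square), "cx", "cy" (the principal point, pixels), "R" (3x3) and "t" (3): a world point X has camera coordinates R X + t. Camera axes: x right, y down, z forward; pixel columns grow to the right and rows downward; lengths in m; the calibration is good to about 2 mm. A picture is of the moment at which its call begins. calibration takes no time and is no camera call.
- bot.job_done(): hands the job in, once; it reports no verdict.
The state is a dict: "clock": time; "joint_pos": joint angles; "dq": joint speeds; "joint_efforts": joint torques, N m; "ee_pos": TCP position; "eef_rot": TCP orientation; "ft_force": force on the tool from outside, world axes, zero at the start; "moment": the same for the moment, N m; "opening": opening from 0.0 (shut) to 1.0 (fully open).
Only numpy, scipy, OpenCV 4.12 (cv2) and the standard library are available. Lean on these libraries where they do the work, as an engineer would, in place of code of your own. Each camera call takes 0.05 s, during which the arm holds its last target. There are 200 camera calls.

### The job

Take the wooden push block by its red grip and push the four pigment jars, as one straight closed row sliding on the board, into the bay until the front jar meets the sprung buffer; press the row firmly against it with about 10 N (a jar cracks at 15 N), then let go, leaving the block standing close behind the row so that the jars stay snug against the buffer. Touch the jars with the block only, do not let the row buckle, lift or tip, and leave the other things on the bench alone.

Things in the scene. Friction and masses are not known exactly. Their poses are not given: they have to be found in the camera images.
- rack: Fixed plywood board, 550 x 110 mm, 12 mm thick, lying on the bench, with a bay at one end between two wooden rails. Origin: on the bench (underside of the board) at the centre of the bay's mouth; +x points into the bay along its centre line, z up. The board's top is 12 mm above the origin and runs from x = -278 to +272 mm.
- bay_mouth (a point): Centre of the bay's mouth on the board's top; axes as rack. The straight rails run from here 250 mm along +x, 46 mm apart inside, each 14 mm thick, their tops 25 mm above the board; before the mouth they flare outward about 20 degrees over 30 mm.
- endboard: Fixed dark wooden end board closing the bay, 74 mm wide, top 67 mm above the bench; same origin and axes as rack, its front face at x = 250 mm. It carries a steel stop plate on a brass screw and, in front of that, a black sprung rubber buffer, 40 mm wide, 14 to 44 mm above the bench.
- screw (a point): Brass screw where it enters the end board's front face, 32 mm above the bench. It holds fast but is set anew each time: the untouched buffer's face stands 45 to 85 mm before this point (rack x = 165 to 205 mm), which is not measured: feel or see it. The buffer yields about 0.33 mm per newton over 5 mm, is hard beyond that, and springs back slowly.
- pusher: Loose beech push block, 44 mm long (x), 36 mm wide (y), 40 mm high, with a red grip on top, 30 mm (x) by 24 mm (y), from 40 to 97 mm above its underside. About 140 g. Origin: centre of the underside; the +x face is the pushing face. It stands on the board behind the row (rack x about -240 mm), turned up to 15 degrees off the rack's axis.
- jar_a: Loose square pigment jar (ochre, the hindmost jar, next to the pusher): 40 x 40 mm, 40 mm high, with a round black lid (33 mm across) up to 52 mm; 55 to 115 g. Origin: centre of the underside. The four stand in a row on the board before the bay, some 4 mm apart, up to 3 mm off the rack's centre line.
- jar_b: Loose square pigment jar (red-brown, second): 40 x 40 mm, 40 mm high, with a round black lid (33 mm across) up to 52 mm; 55 to 115 g. Origin: centre of the underside. The four stand in a row on the board before the bay, some 4 mm apart, up to 3 mm off the rack's centre line.
- jar_c: Loose square pigment jar (blue, third): 40 x 40 mm, 40 mm high, with a round black lid (33 mm across) up to 52 mm; 55 to 115 g. Origin: centre of the underside. The four stand in a row on the board before the bay, some 4 mm apart, up to 3 mm off the rack's centre line.
- jar_d: Loose square pigment jar (green, the foremost jar, nearest the bay): 40 x 40 mm, 40 mm high, with a round black lid (33 mm across) up to 52 mm; 55 to 115 g. Origin: centre of the underside. The four stand in a row on the board before the bay, some 4 mm apart, up to 3 mm off the rack's centre line.
- bottle: Bystander: white plastic bottle, 70 mm across, 120 mm high. Origin: centre of the underside.
- green_lid: Bystander: green lid, 68 mm across, 12 mm high, lying on the bench. Origin: centre of the underside.
- small_frame: Bystander: small wooden picture frame lying flat, 100 x 140 mm, 22 mm high. Origin: centre of the underside.
Things that resemble listed ones, but are neither listed nor needed, are in the scene too. Of the things that look like the jar_c, the smallest one is meant.

How it is judged:
On the way, in this order (a step that is already met when the one before it is completed fails the run):
1. the four jars are closed up into one row (neighbours' centres within 42.5 mm) (horizontal distance between jar_a and jar_b below 0.0425 m and horizontal distance between jar_b and jar_c below 0.0425 m and horizontal distance between jar_c and jar_d below 0.0425 m), for 0.1 s.
2. the closed row is pressed against the buffer with 4 N or more (all of step 1 and contact force between jar_d and endboard above 4 N), for 0.3 s.
At the end, for the whole second after the job is handed in: Jars upright in the bay in their order, centres within 42.5 mm of neighbours, 6 mm of the centre line, 0.15 rad of its direction, hindmost 20 mm past the mouth; front jar still on the buffer (over 0.2 N); block upright on the board, its centre within 46 mm of the hindmost jar's; all at rest (all of step 1 and x of jar_a in the frame of rack above 0.02 m and x of jar_b in the frame of jar_a above 0.035 m and x of jar_c in the frame of jar_b above 0.035 m and x of jar_d in the frame of jar_c above 0.035 m and y of jar_a in the frame of rack between -0.006 and 0.006 m and angle between the x axis of each of jar_a, jar_b, jar_c, jar_d and the x axis of rack, either way round below 0.15 rad and angle between each of jar_a, jar_b, jar_c, jar_d, pusher's own z axis and vertical below 0.1 rad and y of jar_b in the frame of rack between -0.006 and 0.006 m and y of jar_c in the frame of rack between -0.006 and 0.006 m and y of jar_d in the frame of rack between -0.006 and 0.006 m and linear speed of each of jar_a, jar_b, jar_c, jar_d, pusher below 0.01 m/s and contact force between jar_d and endboard above 0.2 N and horizontal distance between pusher and jar_a below 0.046 m and z of pusher in the frame of rack between 0.009 and 0.015 m); the robot touches nothing.
It fails at once if the row or its buffer is pressed with more than 15 N (a jar would crack) (contact force between pusher and jar_a above 15 N or contact force between jar_d and endboard above 15 N).
It fails at once if a jar buckles out of the row, more than 12 mm off the rack's centre line (y of any of jar_a, jar_b, jar_c, jar_d in the frame of rack above 0.012 m or y of any of jar_a, jar_b, jar_c, jar_d in the frame of rack below -0.012 m).
It fails at once if a jar is lifted off the board or tipped (height (world z) of any of jar_a, jar_b, jar_c, jar_d above 0.02 m or angle between any of jar_a, jar_b, jar_c, jar_d's own z axis and vertical above 0.3 rad).
It fails at once if a jar is touched by the robot itself (contact force between any of the arm, the fingers and jar_a above 0.5 N or contact force between any of the arm, the fingers and jar_b above 0.5 N or contact force between any of the arm, the fingers and jar_c above 0.5 N or contact force between any of the arm, the fingers and jar_d above 0.5 N).
It fails at once if the bottle, the green lid or the small frame is moved more than 15 mm (distance of any of bottle, green_lid, small_frame from where it was at the start of the episode above 0.015 m).
It also fails if it takes over 61 s, if anything falls off the work surface, if the arm or the gripper's body presses on something with over 40 N, if the wrist force passes 120 N, or if a joint passes its speed limit or range.

## Working session

There is one attempt and no reset: what is moved stays moved. The work goes in short steps, Python scripts to look and compute and a tool call to move; the robot and the scene stay as the last step left them, time stands still between calls to the robot, and variables do not carry over. Pictures are saved under pics/ and viewed, about 8 in all and at most 12, crops included, and the job is handed in when it is done.

Besides the shell and the picture viewer there is one more tool, called after "Call:" as name(argument=value, ...) on one line, values as JSON. play_rows: Moves the arm, as the interface text tells. Its arguments: {"type":"object","properties":{"dp":{"type":"array"},"rotation":{"type":"array"},"claw":{"type":"number"},"force":{"type":"number"}},"required":["dp","rotation"]}

```bash
mkdir -p pics; ls; python3 - <<'E'
from plant import bot, eyes
import cv2
for n in ("scene","top"):
    im=eyes.capture(n); cv2.imwrite(f"pics/{n}0.png",im[:,:,::-1]); print(n,eyes.calibration(n))
print(bot.state(), bot.tip_extent)
E
```

```text
pics
scene {'fov_y': 56.77106049553287, 'cx': 314.38658608349806, 'cy': 241.50875933341865, 'R': array([[ 0.31301778,  0.94965472, -0.01325805],
       [ 0.81329993, -0.27523039, -0.51263189],
       [-0.49047232,  0.14968013, -0.85850612]]), 't': array([-0.19480289, -0.4316303 ,  1.15430225])}
top {'fov_y': 52.78458433129625, 'cx': 313.6156652559955, 'cy': 240.81263837064674, 'R': array([[ 0.00247708, -0.9997112 , -0.02390345],
       [-0.99937591, -0.00163254, -0.03528644],
       [ 0.03523723,  0.02397593, -0.99909133]]), 't': array([0.02431058, 0.57703799, 0.76809112])}
{'clock': 0.1, 'joint_pos': array([ 1.2494797 ,  0.417938  , -0.01028637,  1.61410943,  0.0047234 ,
        1.11068593, -0.05297529]), 'dq': array([-0.00091831, -0.00216376, -0.00035923, -0.00111789,  0.00032087,
       -0.00022367,  0.00050598]), 'joint_efforts': array([ 1.83038806e-03, -8.65821075e+01,  6.80341814e-01, -4.35639274e+01,
        1.91801711e-02,  4.89396320e-03,  4.65803635e-05]), 'ee_pos': array([ 0.17249831, -0.60039078,  0.21991002]), 'eef_rot': array([-5.42757672e-04,  9.90226688e-01,  1.39466106e-01, -1.33981103e-04]), 'ft_force': array([ 0.64826   , -0.06837091,  0.11275687]), 'moment': array([ 0.01885511, -0.00223839,  0.01194672]), 'opening': 0.9953834550131148} 0.022
```

View pics/top0.png

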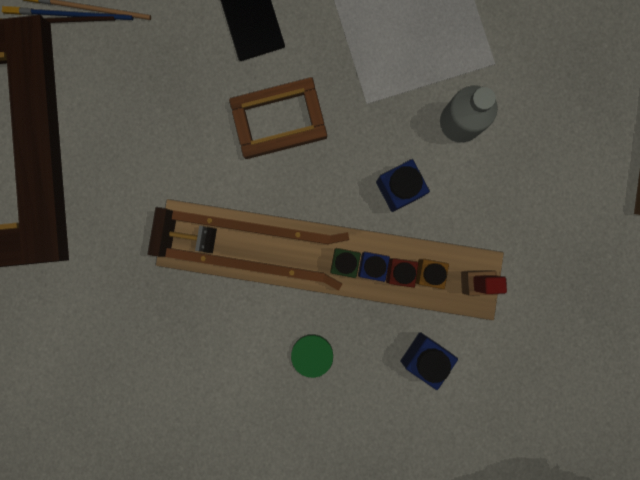

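View pics/scene0.png

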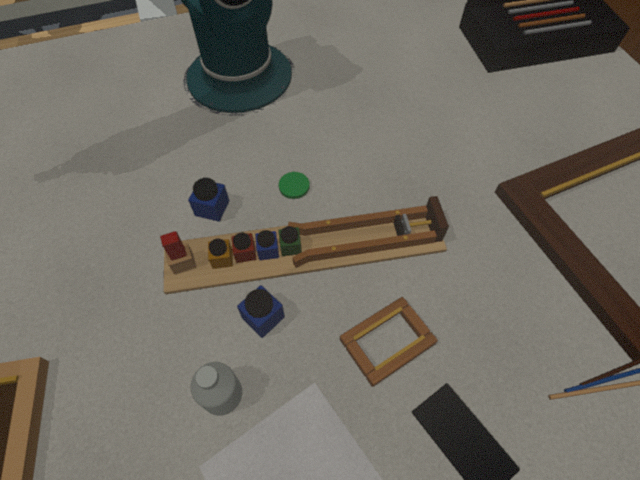

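Candidates for jar_c, in top view: (375,266) in the row, and larger blue pots at (404,185) and (433,361). The one in the row is the smallest and sits third in the row, so it fits. I'll confirm this in a crop and measure at the same time.

```bash
cat > h.py <<'E'
import numpy as np, cv2
from plant import bot, eyes
from scipy.spatial.transform import Rotation as Ro
C={n:eyes.calibration(n) for n in("scene","top")}
def ray(n,uv):
    c=C[n]; f=240/np.tan(np.radians(c["fov_y"]/2))
    d=c["R"].T@np.array([(uv[0]-c["cx"])/f,(uv[1]-c["cy"])/f,1.]); return -c["R"].T@c["t"],d
def plane(n,uv,z):
    o,d=ray(n,uv); return o+d*(z-o[2])/d[2]
def tri(a,b):
    (o1,d1),(o2,d2)=ray("top",a),ray("scene",b)
    s=np.linalg.lstsq(np.c_[d1,-d2],o2-o1,rcond=None)[0]
    p,q=o1+s[0]*d1,o2+s[1]*d2; return (p+q)/2,np.linalg.norm(p-q)
def proj(n,X):
    c=C[n]; f=240/np.tan(np.radians(c["fov_y"]/2)); p=c["R"]@np.asarray(X)+c["t"]; return p[:2]/p[2]*f+[c["cx"],c["cy"]]
E
python3 - <<'E'
from h import *
ims={n:cv2.imread(f"pics/{n}0.png") for n in C}
a=cv2.resize(ims["top"][190:390,145:515],None,fx=2,fy=2,interpolation=3)
b=cv2.resize(ims["scene"][170:345,155:455],None,fx=2,fy=2,interpolation=3); 
cv2.imwrite("pics/crop.png",cv2.convertScaleAbs(cv2.resize(np.vstack([a[:,:740][:260],np.pad(b[:340],((0,0),(0,140),(0,0)))]),None,fx=1,fy=1),alpha=1.5))
for n,im in ims.items():
    h=cv2.cvtColor(im,cv2.COLOR_BGR2HSV)
    red=cv2.inRange(h,(0,180,60),(6,255,255))|cv2.inRange(h,(174,180,60),(179,255,255))
    blk=cv2.inRange(h,(0,0,0),(179,255,38)); board=cv2.inRange(h,(8,70,90),(22,200,255))
    for nm,m in(("red",red),("blk",blk),("board",board)):
        for c in cv2.findContours(m,0,2)[0]:
            A=cv2.contourArea(c)
            if A>(90 if nm!="board" else 1500):
                (u,v),wh,t=cv2.minAreaRect(c)
                print(n,nm,A,np.round([u,v,*wh,t],1), np.round(cv2.boxPoints(((u,v),wh,t)),0).tolist() if nm!="blk" else "")
E
```

```text
scene red 112.0 [169.6 238.6   9.8  15.8  71.6] [[160.0, 236.0], [176.0, 232.0], [179.0, 241.0], [164.0, 246.0]]
scene red 139.5 [546.   13.    4.   65.1  81.3] [[514.0, 16.0], [578.0, 6.0], [578.0, 10.0], [514.0, 20.0]]
scene blk 3390.5 [468.9 446.4 101.2  48.8  50.7] 
scene blk 146.0 [628.1 346.4  30.9   9.7  50.9] 
scene blk 351.5 [205.  189.5  21.   22.   90. ] 
scene blk 8393.0 [544.5  35.5  71.  169.   90. ] 
scene blk 4287.0 [230.5  37.   74.   79.   90. ] 
scene board 2672.5 [ 20. 418. 122.  40.  90.] [[-0.0, 357.0], [40.0, 357.0], [40.0, 479.0], [0.0, 479.0]]
scene board 4321.5 [388.3 338.   59.4  78.8  55.7] [[339.0, 336.0], [404.0, 291.0], [438.0, 340.0], [372.0, 385.0]]
scene board 8412.0 [301.4 246.5  52.6 285.4  81.3] [[156.0, 242.0], [438.0, 199.0], [446.0, 251.0], [164.0, 294.0]]
top red 266.5 [495.5 285.5  15.   19.   90. ] [[486.0, 278.0], [505.0, 278.0], [505.0, 293.0], [486.0, 293.0]]
top blk 873.0 [433.  365.   35.4  31.1  45. ] 
top blk 286.5 [412.6 349.6   9.4  37.2  34.7] 
top blk 126.5 [484.5 283.5  15.   21.   90. ] 
top blk 347.5 [435. 274.  20.  22.  90.] 
top blk 392.0 [407.3 272.4  21.2  28.9  86.2] 
top blk 353.5 [374.5 266.5  21.   21.   90. ] 
top blk 409.0 [344.9 262.5  25.1  22.6  11.3] 
top blk 249.0 [207.7 239.7  12.8  24.5   9.5] 
top blk 827.0 [162.3 232.3  21.3  47.2   9.8] 
top blk 156.5 [385.6 194.5  35.4   5.7  61.9] 
top blk 819.0 [405.5 182.   32.   33.   90. ] 
top blk 12211.5 [ 57.5 139.5 115.  253.    0. ] 
top blk 2632.5 [252.7  23.6  63.8  47.9  72.9] 
top board 3999.5 [325.7 285.5 341.3  22.7   7. ] [[155.0, 276.0], [158.0, 253.0], [496.0, 295.0], [494.0, 318.0]]
top board 7307.0 [331.3 248.8 341.2  47.6   9. ] [[159.0, 246.0], [167.0, 199.0], [504.0, 252.0], [496.0, 299.0]]
```

View pics/crop.png

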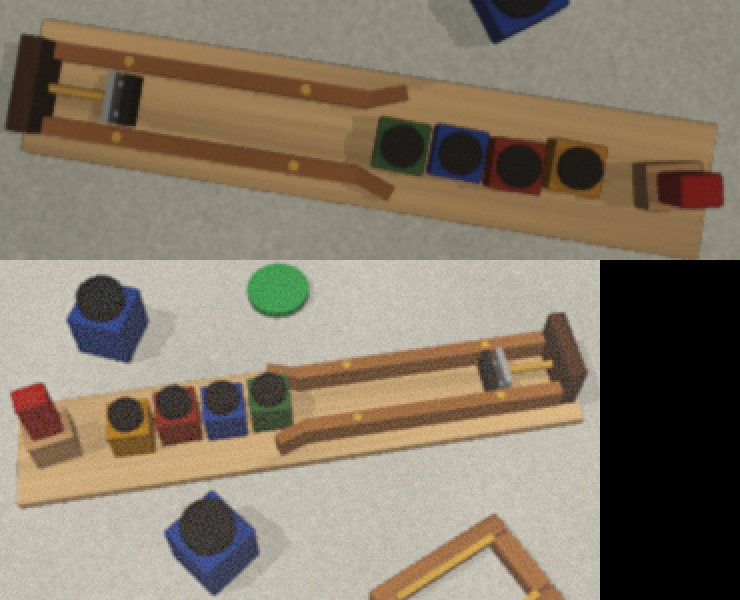

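The crop confirms it: the blue jar in the row, at top (375,266), is clearly smaller than the two loose pots. Next I measure the rack frame, the pusher and the jars.

```bash
python3 - <<'E'
from h import *
P=lambda n,l,z:np.array([plane(n,p,z)[:2] for p in l])
q=P("top",[(503.5,252.5),(495,319),(156,265),(166,200)],.012)
print("board",q.round(4).tolist(),[round(np.linalg.norm(q[i]-q[i-1]),4) for i in range(4)])
s=lambda X,Y:(155+X/2,170+(Y-260)/2)
q2=P("scene",[s(17,506),s(582,420)],.012); print("scene board corners",q2.round(4).tolist(), np.linalg.norm(q2[0]-q2[1]))
print("grip",tri((495.5,285.5),(169.6,238.6)))
for nm,t,c in(("a",(435,274),s(126,414)),("b",(404.5,273),s(175,402)),("c",(375,266.5),s(222,396)),("d",(346,263),s(270,388))):
    print(nm,tri(t,c)[0].round(4),round(tri(t,c)[1],4),plane("top",t,.064).round(4))
a=cv2.imread("pics/top0.png")[255:310,455:515]; b=cv2.imread("pics/scene0.png")[225:280,155:215]
v=np.hstack([cv2.resize(i,(400,367),interpolation=cv2.INTER_CUBIC) for i in(a,b)]); cv2.imwrite("pics/push.png",cv2.convertScaleAbs(v,alpha=1.6))
E
```

```text
board [[0.5588, -0.2767], [0.4535, -0.2621], [0.5374, 0.2802], [0.6428, 0.2653]] [np.float64(0.5485), np.float64(0.1063), np.float64(0.5488), np.float64(0.1065)]
scene board corners [[0.5627, -0.2759], [0.6473, 0.2621]] 0.5446160670417084
grip (array([ 0.51174223, -0.23063871,  0.10386261]), np.float64(0.0016668604040827417))
a [ 0.5261 -0.1569  0.0571] 0.0022 [ 0.526  -0.1564  0.064 ]
b [ 0.5275 -0.1111  0.0565] 0.0029 [ 0.5274 -0.1113  0.064 ]
c [ 0.537  -0.0672  0.0589] 0.0017 [ 0.5369 -0.0675  0.064 ]
d [ 0.5424 -0.0229  0.0582] 0.0034 [ 0.542  -0.0243  0.064 ]
```

View pics/push.png

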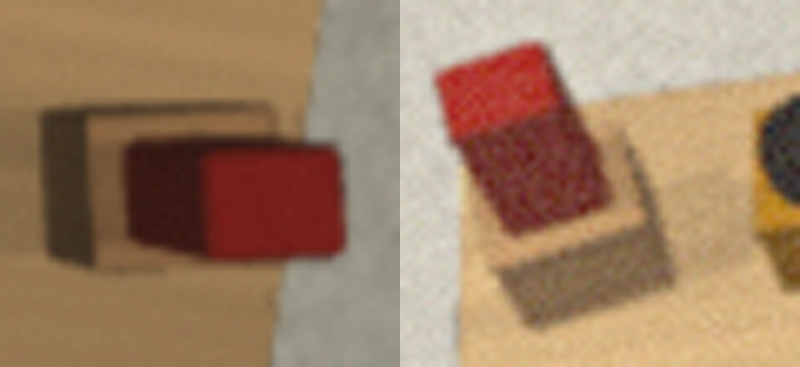

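```bash
python3 - <<'E'
from h import *
T=lambda X,Y:(455+X*.15,255+Y*.15); S=lambda X,Y:(155+(X-400)*.15,225+Y*.15)
t=[T(207,150),T(338,145),T(343,252),T(210,258)]; s=[S(537,42),S(440,75),S(457,140),S(565,102)]
# order correspondence check: top view left=+y, up=+x
for sh in range(4):
    for rev in (1,-1):
        r=[tri(t[i],s[(sh+rev*i)%4]) for i in range(4)]
        if max(x[1] for x in r)<.006: print(sh,rev,[(x[0].round(4).tolist(),round(x[1],4)) for x in r])
q=np.array([plane("top",p,.109)[:2] for p in t]); print("grip top",q.round(4).tolist(),"c",q.mean(0))
q3=np.array([plane("scene",p,.109)[:2] for p in s]); print("scene",q3.round(4).tolist(),q3.mean(0))
b=np.array([plane("top",p,.052)[:2] for p in (T(88,108),T(94,268),T(272,105))]);print("block",b.round(4).tolist())
def ang(a,b): return np.degrees(np.arctan2(*(b-a)[::-1]))
print("yaws",ang(q[1],q[0]),ang(q[2],q[3]),ang(q[3],q[0])+90,ang(q[2],q[1])+90,"blk",ang(b[1],b[0])+90,ang(b[2],b[0]))
A=np.array([.5062,-.2694]);B=np.array([.5901,.27275]);print("rack yaw",ang(A,B)); u=(B-A)/np.linalg.norm(B-A);n=np.array([-u[1],u[0]])
O=A+.278*u;print("origin",O)
for nm,p in dict(grip=q.mean(0),a=[.526,-.1564],b=[.5274,-.1113],c=[.5369,-.0675],d=[.542,-.0243],blkF=b[:2].mean(0)).items(): print(nm,((p-O)@u).round(4),((p-O)@n).round(4))
# buffer face top edge
for p in ((145+141/2,190+75/2),(145+133/2,190+126/2)): w=plane("top",p,.044)[:2]; print("buf",((w-O)@u).round(4),((w-O)@n).round(4))
st=bot.state();print(Ro.from_quat(st["eef_rot"],scalar_first=True).as_matrix().round(3).tolist())
E
```

```text
3 -1 [([0.5234, -0.2148, 0.1082], np.float64(0.0043)), ([0.5243, -0.2434, 0.1056], np.float64(0.0033)), ([0.5018, -0.2449, 0.1041], np.float64(0.003)), ([0.5002, -0.2181, 0.1042], np.float64(0.0014))]
grip top [[0.5229, -0.2168], [0.524, -0.2439], [0.5018, -0.2447], [0.5004, -0.2172]] c [ 0.5122637  -0.23063645]
scene [[0.504, -0.2166], [0.5061, -0.2424], [0.5274, -0.2411], [0.5249, -0.2126]] [ 0.51558859 -0.22818874]
block [[0.53, -0.2089], [0.4939, -0.21], [0.5308, -0.2502]]
yaws 92.39543717124435 92.83714927463562 91.00857485066446 92.00377977157646 blk 91.63630263521289 91.1188268004874
rack yaw 81.2030193342674
origin [0.54871559 0.00532973]
grip -0.2388 -0.0001
a -0.1633 -0.0023
b -0.1185 0.0032
c -0.0738 0.0005
d -0.0303 0.0021
blkF -0.2179 0.0035
buf 0.1767 -0.0207
buf 0.1765 0.0192
[[0.961, 0.276, -0.0], [0.276, -0.961, 0.001], [-0.0, -0.001, -1.0]]
```

Call:
play_rows(dp=[[42.9,-26.2,2],[42.9,-26.2,2],[42.9,-26.2,2],[42.9,-26.2,2],[42.9,-26.2,2],[42.9,-26.2,2],[42.9,-26.2,2],[42.9,-26.2,2],[42.9,-26.2,2],[42.9,-26.2,2],[42.9,-26.2,2],[42.9,-26.2,2],[42.9,-26.2,2],[42.9,-26.2,2],[42.9,-26.2,2],[42.9,-26.2,2]], rotation=[[0,0,-75.7],[0,0,-75.7],[0,0,-75.7],[0,0,-75.7],[0,0,-75.7],[0,0,-75.7],[0,0,-75.7],[0,0,-75.7],[0,0,-75.7],[0,0,-75.7],[0,0,-75.7],[0,0,-75.7],[0,0,-75.7],[0,0,-75.7],[0,0,-75.7],[0,0,-75.7]], claw=0)

```text
clock: 2.1
ee_pos: [0.5124, -0.2301, 0.2002]
eef_rot: [-0.001, 0.696, 0.718, 0.0]
ft_force: [0.7, 0.2, 0.4]
opening: 0.996
```

Call:
play_rows(dp=[[0,0,4],[0,0,8],[0,0,10],[0,0,12],[0,0,12],[0,0,12]], rotation=[[0,0,0],[0,0,0],[0,0,0],[0,0,0],[0,0,0],[0,0,0]])

```text
clock: 2.85
ee_pos: [0.5128, -0.23, 0.081]
eef_rot: [-0.0, 0.696, 0.718, 0.0]
ft_force: [-0.6, 0.3, 0.1]
opening: 1.001
```

```bash
python3 - <<'E'
from h import *
a=eyes.capture("scene")[200:290,130:250,::-1]; b=eyes.capture("top")[230:330,430:550,::-1]
v=np.hstack([cv2.resize(a,(400,300),interpolation=3),cv2.resize(b,(360,300),interpolation=3)]);cv2.imwrite("pics/g.png",cv2.convertScaleAbs(v,alpha=1.5)); print(bot.state()["ft_force"],bot.state()["ee_pos"])
E
```

```text
[ 0.55391914  0.09208095 -0.82563396] [ 0.51287525 -0.23017219  0.08113638]
```

View pics/g.png

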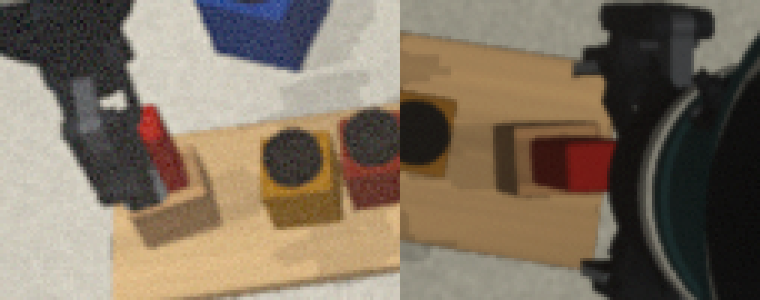

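Call:
play_rows(dp=[[0,0,0],[0,0,0],[0,0,0],[0,0,0],[0,0,0],[0,0,0],[0,0,0],[0,0,0],[0,0,0],[0,0,0]], rotation=[[0,0,0],[0,0,0],[0,0,0],[0,0,0],[0,0,0],[0,0,0],[0,0,0],[0,0,0],[0,0,0],[0,0,0]], claw=255, force=40)

```text
clock: 4.2
ee_pos: [0.513, -0.2302, 0.0813]
eef_rot: [0.0, 0.696, 0.718, 0.0]
ft_force: [-0.7, 0.3, 6.0]
opening: 0.268
```

Call:
play_rows(dp=[[0,0,-0.1],[0,0,-0.1],[0,0,-0.1],[0,0,-0.1],[0,0,-0.1]], rotation=[[0,0,3],[0,0,7],[0,0,10.6],[0,0,10.6],[0,0,10.6]])

```text
clock: 4.82
ee_pos: [0.5129, -0.2301, 0.0822]
eef_rot: [0.0, 0.759, 0.651, 0.0]
ft_force: [0.8, 0.3, -1.2]
opening: 0.268
```

```bash
python3 - <<'E'
from h import *
b=eyes.capture("scene")[170:310,130:460,::-1]
cv2.imwrite("pics/r.png",cv2.convertScaleAbs(cv2.resize(b,None,fx=2.4,fy=2.4,interpolation=3),alpha=1.4)); s=bot.state();print(s["ft_force"],s["ee_pos"],s["moment"],s["eef_rot"])
E
```

```text
[-0.01307171 -0.3410508  -2.07091737] [ 0.51293007 -0.23011964  0.08219726] [0.07360885 0.01205186 0.01241588] [1.12471039e-04 7.59242251e-01 6.50807946e-01 4.56418285e-04]
```

View pics/r.png

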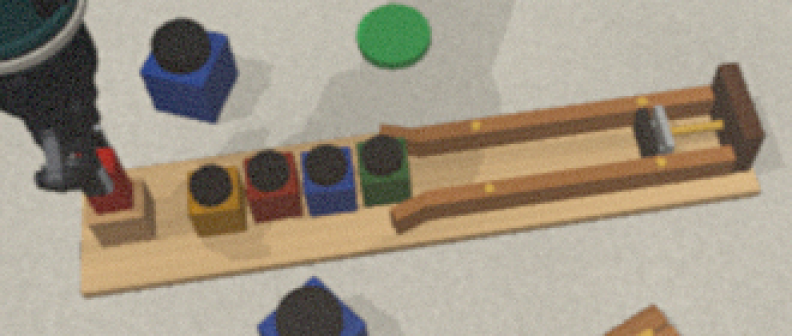

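Call:
play_rows(dp=[[0.7,0,0],[1.4,0,0],[2.1,0,0],[2.6,0,0],[2.8,0,0],[3.0,0,0],[3.2,0,0],[3.4,0,0],[3.6,0,0],[3.8,0,0],[4.0,0,0],[4.2,0,0],[4.4,0,0],[4.6,0,0],[4.8,0,0],[5.0,0,0],[5.2,0,0],[5.4,0,0],[5.6,0,0],[5.8,0,0]], rotation=[[0,0,0],[0,0,0],[0,0,0],[0,0,0],[0,0,0],[0,0,0],[0,0,0],[0,0,0],[0,0,0],[0,0,0],[0,0,0],[0,0,0],[0,0,0],[0,0,0],[0,0,0],[0,0,0],[0,0,0],[0,0,0],[0,0,0],[0,0,0]])

```text
clock: 7.38
ee_pos: [0.5218, -0.1728, 0.0822]
eef_rot: [0.0, 0.759, 0.651, 0.0]
ft_force: [-0.9, -4.0, 0.4]
opening: 0.268
```

```bash
python3 - <<'E'
from h import *
b=eyes.capture("scene")[170:310,130:460,::-1]
cv2.imwrite("pics/r2.png",cv2.convertScaleAbs(cv2.resize(b,None,fx=2.4,fy=2.4,interpolation=3),alpha=1.4)); s=bot.state();print(s["ft_force"],s["ee_pos"])
E
```

```text
[ 0.21072742 -1.74083459 -1.86514553] [ 0.52186084 -0.17236562  0.0822006 ]
```

View pics/r2.png

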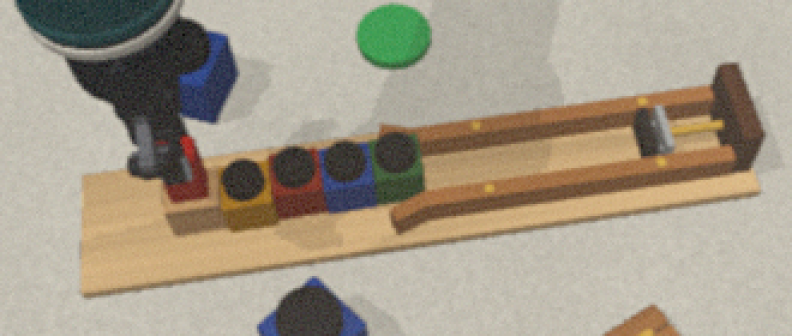

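Row closed and straight: lids at crop (243,180), (294,166), (346,160) and (396,152). I'll push on into the mouth.

Call:
play_rows(dp=[[0.3,0,0],[0.6,0,0],[0.9,0,0],[1.2,0,0],[1.5,0,0],[1.8,0,0],[2.1,0,0],[2.4,0,0],[2.7,0,0],[3.0,0,0],[3.3,0,0],[3.6,0,0],[3.9,0,0],[4.2,0,0],[4.5,0,0],[4.8,0,0],[5.1,0,0],[5.4,0,0],[5.7,0,0],[6.0,0,0]], rotation=[[0,0,0],[0,0,0],[0,0,0],[0,0,0],[0,0,0],[0,0,0],[0,0,0],[0,0,0],[0,0,0],[0,0,0],[0,0,0],[0,0,0],[0,0,0],[0,0,0],[0,0,0],[0,0,0],[0,0,0],[0,0,0],[0,0,0],[0,0,0]])

```text
clock: 9.93
ee_pos: [0.5311, -0.1129, 0.0823]
eef_rot: [0.0, 0.759, 0.651, 0.001]
ft_force: [-0.8, -2.1, -1.8]
opening: 0.271
```

```bash
python3 - <<'E'
from h import *
a=eyes.capture("scene")[170:310,130:460,::-1]; b=eyes.capture("top")[180:330,140:470,::-1]
cv2.imwrite("pics/r3.png",cv2.convertScaleAbs(cv2.resize(np.vstack([a,b]),None,fx=2.06,fy=2.06,interpolation=3),alpha=1.4)); s=bot.state();print(s["ft_force"],s["ee_pos"])
E
```

```text
[-0.40168612 -0.2255026  -0.9264893 ] [ 0.531142   -0.11259852  0.08228805]
```

View pics/r3.png

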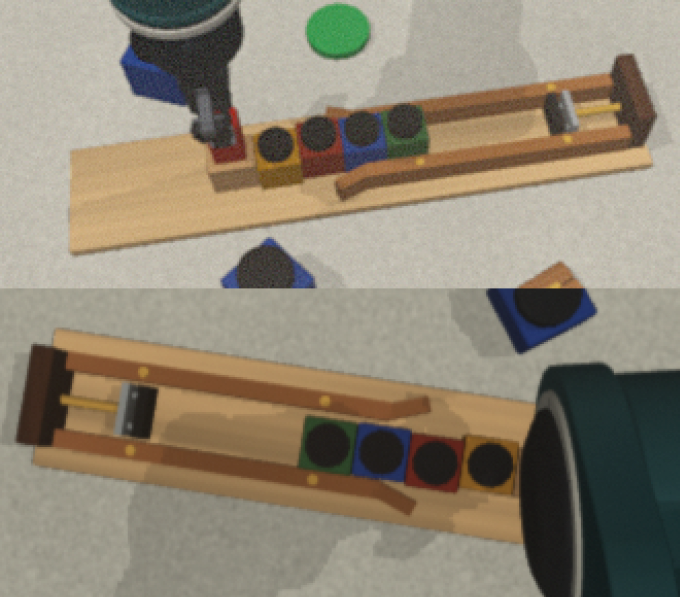

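Call:
play_rows(dp=[[0.3,0,0],[0.7,0,0],[1.1,0,0],[1.5,0,0],[1.9,0,0],[2.3,0,0],[2.7,0,0],[3.1,0,0],[3.5,0,0],[3.9,0,0],[4.3,0,0],[4.7,0,0],[5.1,0,0],[5.5,0,0],[5.9,0,0],[6.3,0,0],[6.7,0,0],[7.1,0,0],[7.5,0,0],[7.8,0,0]], rotation=[[0,0,0],[0,0,0],[0,0,0],[0,0,0],[0,0,0],[0,0,0],[0,0,0],[0,0,0],[0,0,0],[0,0,0],[0,0,0],[0,0,0],[0,0,0],[0,0,0],[0,0,0],[0,0,0],[0,0,0],[0,0,0],[0,0,0],[0,0,0]])

```text
clock: 12.52
ee_pos: [0.5433, -0.0359, 0.0828]
eef_rot: [0.001, 0.759, 0.651, 0.001]
ft_force: [-0.6, -6.8, 6.3]
opening: 0.268
```

Call:
play_rows(dp=[[0.2,0,0],[0.4,0,0],[0.6,0,0],[0.8,0,0],[1.0,0,0],[1.2,0,0],[1.4,0,0],[1.6,0,0],[1.8,0,0],[2.0,0,0],[2.2,0,0],[2.4,0,0]], rotation=[[0,0,0],[0,0,0],[0,0,0],[0,0,0],[0,0,0],[0,0,0],[0,0,0],[0,0,0],[0,0,0],[0,0,0],[0,0,0],[0,0,0]])

```text
clock: 14.02
ee_pos: [0.5471, -0.0121, 0.0828]
eef_rot: [0.001, 0.759, 0.651, 0.001]
ft_force: [-0.2, -5.1, 3.7]
opening: 0.269
```

```bash
python3 - <<'E'
from h import *
a=eyes.capture("scene")[170:310,130:460,::-1]; b=eyes.capture("top")[180:330,140:470,::-1]
cv2.imwrite("pics/r4.png",cv2.convertScaleAbs(cv2.resize(np.vstack([a,b]),None,fx=2.06,fy=2.06,interpolation=3),alpha=1.4)); s=bot.state();print(s["ft_force"],s["ee_pos"])
E
```

```text
[-0.67739528 -4.43294436  3.30666844] [ 0.54705909 -0.01194108  0.08282038]
```

View pics/r4.png

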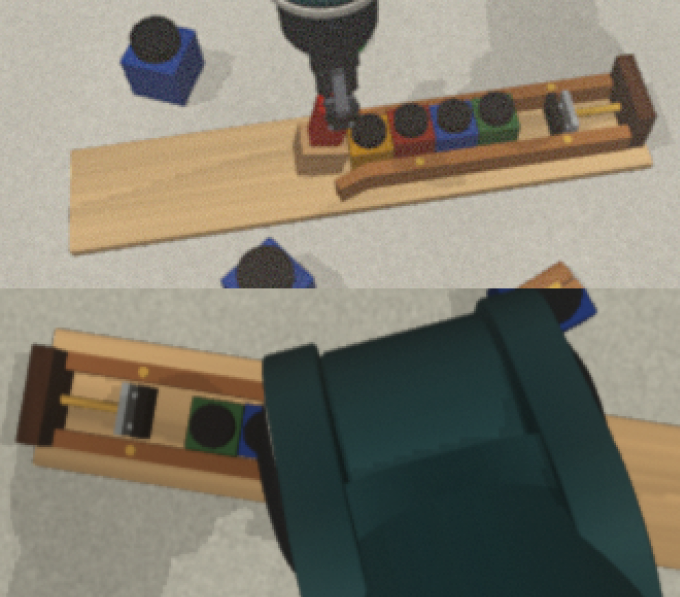

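```bash
python3 - <<'E'
from h import *
u=np.array([.153,.988]);n=np.array([-.988,.153]);O=np.array([.5487,.0053])
T=lambda X,Y:(140+X/2.06,180+(Y-289)/2.06); S=lambda X,Y:(130+X/2.06,170+Y/2.06)
R=lambda n_,p,z:(lambda w:(round((w-O)@u,4),round((w-O)@n,4)))(plane(n_,p,z)[:2])
print("jar_d front top z.052",R("top",T(194,399),.052),R("top",T(187,450),.052),"lid",R("top",T(213,425),.064))
for z in(.014,.044): print("buf right edge",z,R("top",T(157,391),z),R("top",T(152,440),z))
print("scene lids",[R("scene",S(*p),.064) for p in((369,130),(411,119),(455,115),(496,108))])
print("scene buf face bottom-left near, z.044/.014",[R("scene",S(*p),z) for p,z in (((545,95),.044),((551,130),.014))])
print(bot.state()["moment"])
E
```

```text
jar_d front top z.052 (np.float64(0.145), np.float64(-0.016)) (np.float64(0.144), np.float64(0.0222)) lid (np.float64(0.1258), np.float64(0.0009))
buf right edge 0.014 (np.float64(0.1821), np.float64(-0.0185)) (np.float64(0.1798), np.float64(0.02))
buf right edge 0.044 (np.float64(0.1751), np.float64(-0.0178)) (np.float64(0.1729), np.float64(0.0192))
scene lids [(np.float64(0.0082), np.float64(-0.0061)), (np.float64(0.0477), np.float64(-0.001)), (np.float64(0.0881), np.float64(-0.0037)), (np.float64(0.1266), np.float64(-0.0027))]
scene buf face bottom-left near, z.044/.014 [(np.float64(0.1806), np.float64(0.0162)), (np.float64(0.1853), np.float64(-0.0055))]
[-1.07039794  0.12860586 -0.04277378]
```

Call:
play_rows(dp=[[0,0,0],[0,0,0]], rotation=[[0,0,0],[0,0,0]], force=100)

```text
clock: 14.38
ee_pos: [0.5471, -0.0118, 0.083]
eef_rot: [0.001, 0.759, 0.651, 0.001]
ft_force: [-0.9, -3.5, 6.0]
opening: 0.255
```

```bash
python3 - <<'E'
from h import *
a=eyes.capture("scene")[170:270,260:400,::-1]
cv2.imwrite("pics/r5.png",cv2.convertScaleAbs(cv2.resize(a,None,fx=5,fy=5,interpolation=cv2.INTER_CUBIC),alpha=1.5)); s=bot.state();print(s["ft_force"],s["ee_pos"],s["opening"])
E
```

```text
[-1.17365161 -3.73331449  4.87937526] [ 0.54713171 -0.01179249  0.08298714] 0.2549274252418217
```

View pics/r5.png

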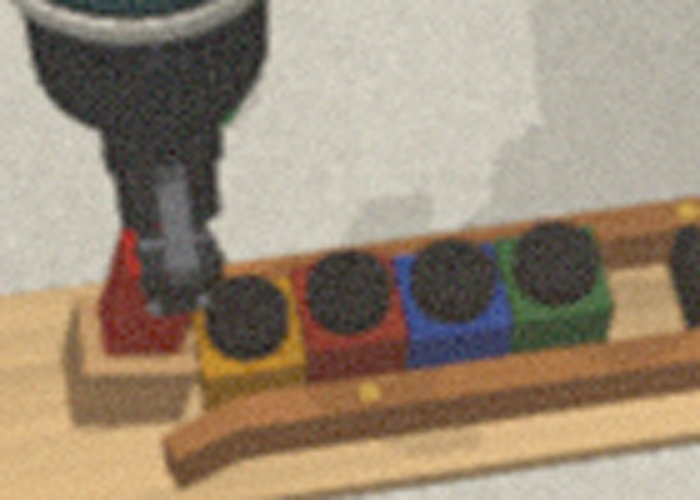

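The fingers have slid about 18 mm forward along the grip and are now close to jar_a's lid, at crop (246,318). I'll release, rise and regrip with the jaws along the push direction, fingertips above lid height, so the pads carry the push without relying on friction.

Call:
play_rows(dp=[[-0.1,0,0],[-0.1,0,0],[-0.1,0,0],[-0.1,0,0],[-0.1,0,0],[-0.1,0,0]], rotation=[[0,0,0],[0,0,0],[0,0,0],[0,0,0],[0,0,0],[0,0,0]], claw=0)

```text
clock: 15.18
ee_pos: [0.547, -0.0127, 0.083]
eef_rot: [0.001, 0.759, 0.651, 0.001]
ft_force: [-0.3, -0.5, -0.4]
opening: 1.001
```

Call:
play_rows(dp=[[0,0,-1],[0,0,-3],[0,0,-6],[-3,0,-10],[-6,0,-12],[-9,0,-12],[-9,0,-12]], rotation=[[0,0,0],[0,0,0],[0,0,0],[0,0,0],[0,0,0],[0,0,0],[0,0,0]])

```text
clock: 16.05
ee_pos: [0.5328, -0.1041, 0.2038]
eef_rot: [0.001, 0.76, 0.65, 0.001]
ft_force: [0.6, -0.2, 0.1]
opening: 1.002
```

```bash
python3 - <<'E'
from h import *
im=eyes.capture("scene")[:,:,::-1];tp=eyes.capture("top")[:,:,::-1]
a=cv2.resize(im[170:270,240:400],(800,500)[:2],interpolation=cv2.INTER_CUBIC)[:, :]
cv2.imwrite("pics/s6.png",im);cv2.imwrite("pics/t6.png",tp)
v=np.hstack([cv2.resize(im[170:280,250:390],(420,330),interpolation=3),cv2.resize(tp[200:320,180:320],(380,330),interpolation=3)])
cv2.imwrite("pics/r6.png",cv2.convertScaleAbs(v,alpha=1.5))
h=cv2.cvtColor(im,cv2.COLOR_BGR2HSV); m=cv2.inRange(h,(0,180,60),(6,255,255))|cv2.inRange(h,(174,180,60),(179,255,255)); m[:200]*=1; m[:100]=0
for c in cv2.findContours(m,0,2)[0]:
    if cv2.contourArea(c)>30: r=cv2.minAreaRect(c);print(np.round(r[0],1),r[1:],plane("scene",r[0],.109).round(4))
s=bot.state();print(s["clock"],s["ft_force"],s["ee_pos"],s["opening"],s["joint_pos"].round(2))
E
```

```text
[280.  222.6] ((10.028338432312012, 13.645115852355957), 80.53767395019531) [ 0.5455 -0.0373  0.109 ]
16.15 [0.23037406 0.54368317 0.25551993] [ 0.53307286 -0.10143013  0.2033809 ] 0.9948518184776136 [ 0.49  0.32 -0.43  1.83  0.15  1.03 -0.15]
```

View pics/r6.png

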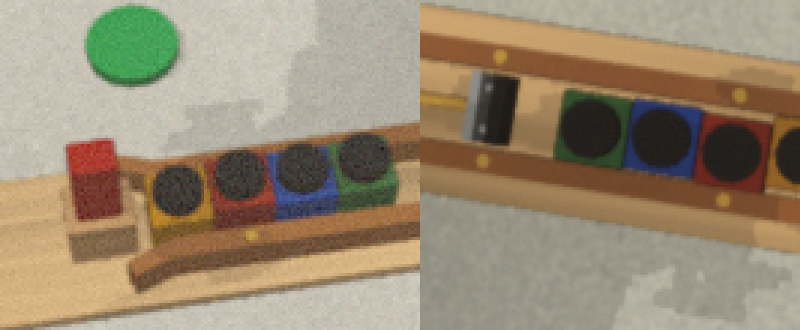

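Block is upright with a gap of about 4 mm behind the ochre jar. The jars are in line in the bay. I'll turn the jaws along the rack axis above the grip.

Call:
play_rows(dp=[[3,0,0],[6.2,0,0],[6.2,0,0],[6.2,0,0],[6.2,0,3],[6.2,0,5],[6.2,0,5],[6.2,0,5],[6.2,0,5],[6.2,0,5],[6.2,0,5],[6.2,0,5]], rotation=[[0,0,10],[0,0,20],[0,0,30],[0,0,40],[0,0,50],[0,0,60],[0,0,70],[0,0,80],[0,0,90],[0,0,90],[0,0,90],[0,0,90]])

```text
clock: 17.65
ee_pos: [0.5427, -0.04, 0.1535]
eef_rot: [-0.0, 0.997, -0.075, 0.001]
ft_force: [-0.6, -1.9, 0.1]
opening: 1.005
```

```bash
python3 - <<'E'
from h import *
s=bot.state();print(s["clock"],s["ft_force"],s["ee_pos"],s["joint_pos"].round(2))
M=Ro.from_quat(s["eef_rot"],scalar_first=True).as_matrix();print(M.round(3).tolist())
print((M.T@(np.array([.5422,-.0397,.092])-s["ee_pos"])*100).round(2))
E
```

```text
17.65 [-0.59737799 -1.8671345   0.13466502] [ 0.5426973  -0.03997175  0.15347169] [ 0.16  0.35 -0.17  1.88  0.07  0.91 -1.77]
[[0.989, -0.15, 0.002], [-0.15, -0.989, 0.0], [0.002, -0.001, -1.0]]
[-0.07 -0.02  6.15]
```

Call:
play_rows(dp=[[0,0,2],[0,0,4],[0,0,5.5],[0,0,6.1],[0,0,6.1],[0,0,6.1]], rotation=[[0,0,0],[0,0,0],[0,0,0],[0,0,0],[0,0,0],[0,0,0]])

```text
clock: 18.4
ee_pos: [0.5432, -0.04, 0.093]
eef_rot: [-0.0, 0.997, -0.075, 0.002]
ft_force: [-0.3, -0.1, 0.6]
opening: 0.999
```

Call:
play_rows(dp=[[0,0,0],[0,0,0],[0,0,0],[0,0,0],[0,0,0],[0,0,0],[0,0,0],[0,0,0],[0,0,0],[0,0,0]], rotation=[[0,0,0],[0,0,0],[0,0,0],[0,0,0],[0,0,0],[0,0,0],[0,0,0],[0,0,0],[0,0,0],[0,0,0]], claw=255, force=60)

```text
clock: 19.65
ee_pos: [0.5435, -0.0399, 0.0935]
eef_rot: [-0.0, 0.997, -0.075, 0.002]
ft_force: [-0.5, 0.1, 6.4]
opening: 0.324
```

```bash
python3 - <<'E'
from h import *
im=eyes.capture("scene")[:,:,::-1]
cv2.imwrite("pics/r7.png",cv2.convertScaleAbs(cv2.resize(im[160:270,250:420],None,fx=4.5,fy=4.5,interpolation=3),alpha=1.5))
s=bot.state();print(s["clock"],s["ft_force"],s["ee_pos"],s["opening"],s["moment"])
E
```

```text
19.7 [-1.10477217  1.18012109  5.56515014] [ 0.54352802 -0.03983649  0.09345255] 0.3238018087534546 [ 0.11311798  0.15707888 -0.03769323]
```

View pics/r7.png

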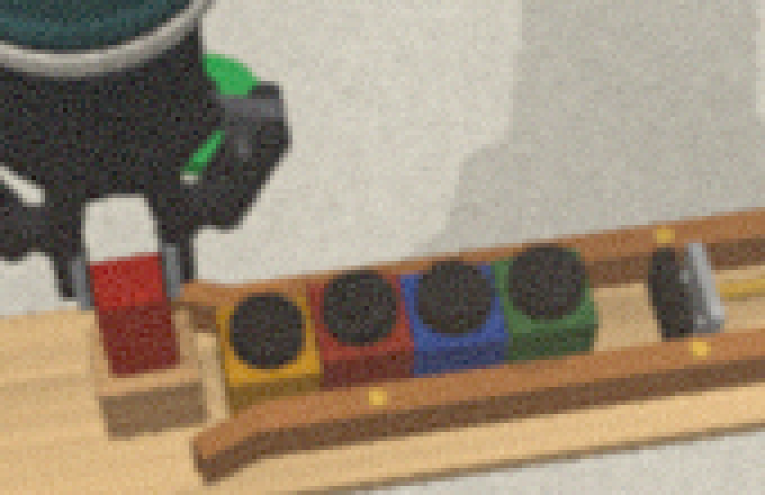

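Grip is good: opening 0.324 ≈ 28 mm, fingertips above and clear of the lid. Pushing on slowly along −tool y.

Call:
play_rows(dp=[[0,0,-0.06],[0,0,-0.06],[0,-0.15,-0.06],[0,-0.3,-0.06],[0,-0.45,-0.06],[0,-0.6,-0.06],[0,-0.75,-0.06],[0,-0.9,-0.06],[0,-1.05,-0.06],[0,-1.2,-0.06],[0,-1.35,-0.06],[0,-1.5,-0.06],[0,-1.65,-0.06],[0,-1.8,-0.06],[0,-1.95,-0.06],[0,-2.1,-0.06],[0,-2.25,-0.06],[0,-2.4,-0.06]], rotation=[[0,0,0],[0,0,0],[0,0,0],[0,0,0],[0,0,0],[0,0,0],[0,0,0],[0,0,0],[0,0,0],[0,0,0],[0,0,0],[0,0,0],[0,0,0],[0,0,0],[0,0,0],[0,0,0],[0,0,0],[0,0,0]])

```text
clock: 21.95
ee_pos: [0.5471, -0.0161, 0.0941]
eef_rot: [-0.0, 0.997, -0.075, 0.002]
ft_force: [0.1, -4.5, -0.5]
opening: 0.321
```

```bash
cat > chk.py <<'E'
from h import *
u=np.array([.153,.988]);O=np.array([.5487,.0053])
F=[]
for _ in range(2): im=eyes.capture("scene")[:,:,::-1]; F.append(bot.state()["ft_force"])
F=np.mean(F,0); s=bot.state()
print("t",s["clock"],"F along",round(F[:2]@u,2),"Fz",round(F[2],2),"x",round((s["ee_pos"][:2]-O)@u,4),"z",s["ee_pos"][2].round(4),"open",round(s["opening"],3),"mom",s["moment"].round(2))
h=cv2.cvtColor(im,cv2.COLOR_BGR2HSV)
for nm,lo,hi in(("red",(0,180,60),(6,255,255)),("green",(45,70,20),(80,255,200)),("blue",(108,120,30),(125,255,255)),("ochre",(12,190,60),(25,255,255))):
    m=cv2.inRange(h,lo,hi); c,st,v,ce=cv2.connectedComponentsWithStats(m)
    for i in range(1,c):
        if st[i,4]>40 and 200<ce[i][1]<265 and 260<ce[i][0]<420: print(nm,st[i].tolist(),ce[i].round(1))
E
python3 chk.py
```

```text
t 22.05 F along -1.32 Fz -1.25 x -0.0211 z 0.094 open 0.323 mom [-0.52  0.1  -0.03]
```

Call:
play_rows(dp=[[0,-0.1,0],[0,-0.2,0],[0,-0.3,0],[0,-0.4,0],[0,-0.5,0],[0,-0.6,0],[0,-0.7,0],[0,-0.8,0],[0,-0.9,0],[0,-1.0,0],[0,-1.1,0],[0,-1.2,0],[0,-1.3,0]], rotation=[[0,0,0],[0,0,0],[0,0,0],[0,0,0],[0,0,0],[0,0,0],[0,0,0],[0,0,0],[0,0,0],[0,0,0],[0,0,0],[0,0,0],[0,0,0]])

```text
clock: 23.68
ee_pos: [0.5491, -0.0028, 0.0941]
eef_rot: [-0.0, 0.997, -0.075, 0.002]
ft_force: [-0.1, -3.3, 1.2]
opening: 0.323
```

```bash
python3 chk.py
```

```text
t 23.775 F along -2.3 Fz -1.63 x -0.0079 z 0.094 open 0.322 mom [-0.62  0.07 -0.07]
```

Call:
play_rows(dp=[[0,-0.1,0],[0,-0.2,0],[0,-0.3,0],[0,-0.4,0]], rotation=[[0,0,0],[0,0,0],[0,0,0],[0,0,0]])

```text
clock: 24.28
ee_pos: [0.5497, 0.0013, 0.0941]
eef_rot: [-0.001, 0.997, -0.075, 0.002]
ft_force: [0.0, -1.8, -1.5]
opening: 0.322
```

Call:
play_rows(dp=[[0,-0.1,0],[0,-0.2,0]], rotation=[[0,0,0],[0,0,0]])

```text
clock: 24.52
ee_pos: [0.55, 0.0033, 0.094]
eef_rot: [-0.0, 0.997, -0.075, 0.002]
ft_force: [0.3, -3.3, 0.6]
opening: 0.319
```

Call:
play_rows(dp=[[0,-0.1,0],[0,-0.2,0]], rotation=[[0,0,0],[0,0,0]])

```text
clock: 24.78
ee_pos: [0.5503, 0.0048, 0.0942]
eef_rot: [-0.0, 0.997, -0.075, 0.002]
ft_force: [-0.8, -6.9, 3.8]
opening: 0.319
```

```bash
python3 chk.py
```

```text
t 24.875 F along -7.14 Fz 2.49 x -0.0003 z 0.0942 open 0.324 mom [-1.93  0.32 -0.05]
```

Buffer contact at x ≈ −1 mm. Press in half-millimetre steps.

Call:
play_rows(dp=[[0,-0.05,0],[0,-0.1,0],[0,-0.1,0]], rotation=[[0,0,0],[0,0,0],[0,0,0]])

```text
clock: 25.25
ee_pos: [0.5504, 0.0051, 0.0942]
eef_rot: [0.0, 0.997, -0.075, 0.002]
ft_force: [-0.2, -6.1, 1.3]
opening: 0.323
```

```bash
python3 chk.py
```

```text
t 25.35 F along -6.93 Fz 1.52 x 0.0001 z 0.0942 open 0.324 mom [-2.07  0.37  0.02]
```

Call:
play_rows(dp=[[0,-0.1,0],[0,-0.2,0],[0,-0.2,0]], rotation=[[0,0,0],[0,0,0],[0,0,0]])

```text
clock: 25.72
ee_pos: [0.5506, 0.0061, 0.0943]
eef_rot: [0.001, 0.997, -0.076, 0.002]
ft_force: [-2.4, -7.8, 3.3]
opening: 0.322
```

```bash
python3 chk.py
```

```text
t 25.825 F along -8.58 Fz 2.77 x 0.001 z 0.0943 open 0.324 mom [-2.65  0.46  0.02]
```

Call:
play_rows(dp=[[0,-0.12,0],[0,-0.24,0],[0,-0.24,0]], rotation=[[0,0,0],[0,0,0],[0,0,0]])

```text
clock: 26.2
ee_pos: [0.5508, 0.007, 0.0944]
eef_rot: [0.002, 0.997, -0.076, 0.002]
ft_force: [-2.0, -9.8, 2.5]
opening: 0.324
```

```bash
python3 chk.py
```

```text
t 26.3 F along -10.83 Fz 3.4 x 0.002 z 0.0944 open 0.323 mom [-3.16  0.56  0.06]
```

Pressed with about 10.8 N at the wrist, and the buffer is in by about 3 mm (≈ 9–10 N). Now I release, wait and rise straight up.

Call:
play_rows(dp=[[0,-0.02,0],[0,-0.02,0],[0,-0.02,0],[0,-0.02,0]], rotation=[[0,0,0],[0,0,0],[0,0,0],[0,0,0]])

```text
clock: 26.8
ee_pos: [0.5507, 0.0064, 0.0943]
eef_rot: [0.002, 0.997, -0.076, 0.001]
ft_force: [-1.7, -7.5, -0.1]
opening: 0.324
```

Call:
play_rows(dp=[[0,0,0],[0,0,0],[0,0,0],[0,0,0],[0,0,0],[0,0,0]], rotation=[[0,0,0],[0,0,0],[0,0,0],[0,0,0],[0,0,0],[0,0,0]], claw=60)

```text
clock: 27.55
ee_pos: [0.5507, 0.0065, 0.0943]
eef_rot: [0.002, 0.997, -0.076, 0.001]
ft_force: [1.5, 0.8, -0.5]
opening: 0.762
```

Call:
play_rows(dp=[[0,0,-1],[0,0,-2.5],[0,0,-5],[0,0,-8],[0,0,-12],[0,0,-15],[-10,0,-18],[-15,0,-18],[-20,0,-18],[-20,0,-18],[-20,0,-18],[-20,0,-18],[-20,0,-18],[-20,0,-18]], rotation=[[0,0,0],[0,0,0],[0,0,0],[0,0,0],[0,0,0],[0,0,0],[0,0,0],[0,0,0],[0,0,0],[0,0,0],[0,0,0],[0,0,0],[0,0,0],[0,0,0]])

```text
clock: 29.3
ee_pos: [0.3529, 0.0376, 0.2734]
eef_rot: [0.002, 0.997, -0.076, 0.001]
ft_force: [-0.3, -1.0, 0.7]
opening: 0.765
```

```bash
python3 - <<'E'
from h import *
u=np.array([.153,.988]);n_=np.array([-.988,.153]);O=np.array([.5487,.0053])
for k in range(2):
  for n in("top","scene"):
    im=eyes.capture(n)[:,:,::-1]; cv2.imwrite(f"pics/end_{n}{k}.png",im)
    h=cv2.cvtColor(im,cv2.COLOR_BGR2HSV)
    for nm,lo,hi,z in(("red",(0,170,55),(6,255,255),.109),("red2",(174,170,55),(179,255,255),.109),("dark",(0,0,0),(179,255,38),.064)):
        m=cv2.inRange(h,lo,hi); c,st,v,ce=cv2.connectedComponentsWithStats(m)
        for i in range(1,c):
            w=plane(n,ce[i],z)[:2]; p=((w-O)@u,(w-O)@n_)
            if st[i,4]>60 and -.1<p[0]<.21 and abs(p[1])<.04: print(k,n,nm,st[i].tolist(),ce[i].round(1),np.round(p,4))
s=bot.state();print(s["clock"],s["ee_pos"],s["opening"],s["ft_force"])
E
```

```text
29.5 [0.35259442 0.03765824 0.27351277] 0.7583128895692312 [0.8250188  0.11242778 0.08924736]
```

```bash
python3 - <<'E'
from h import *
u=np.array([.153,.988]);n_=np.array([-.988,.153]);O=np.array([.5487,.0053])
for n in("top","scene"):
    im=cv2.imread(f"pics/end_{n}1.png"); h=cv2.cvtColor(im,cv2.COLOR_BGR2HSV)
    print(n,"profile along centre, rack x mm: HSV at z=.052, y=16mm and centre z=.064")
    for x in range(-40,200,8):
        r=[]
        for y,z in((-.017 if n=="top" else -.016,.052),(0,.064)):
            w=O+u*x/1000+n_*y; p=proj(n,[*w,z]).round().astype(int); r.append(h[p[1],p[0]].tolist())
        print(x,*r,end=" | ")
    print()
    g=proj(n,[*(O+u*.0),.109]).round().astype(int); print("grip expected px",g,h[g[1],g[0]])
E
```

```text
top profile along centre, rack x mm: HSV at z=.052, y=16mm and centre z=.064
-40 [17, 119, 101] [17, 120, 100] | -32 [17, 121, 101] [16, 118, 99] | -24 [17, 120, 102] [17, 122, 98] | -16 [15, 129, 81] [15, 135, 85] | -8 [15, 129, 81] [2, 205, 77] | 0 [16, 128, 80] [2, 205, 77] | 8 [16, 134, 84] [2, 208, 76] | 16 [15, 135, 81] [3, 202, 67] | 24 [16, 191, 72] [17, 187, 64] | 32 [17, 192, 85] [10, 43, 18] | 40 [16, 157, 39] [15, 57, 18] | 48 [15, 89, 23] [15, 54, 19] | 56 [17, 191, 84] [15, 51, 20] | 64 [11, 155, 64] [4, 185, 51] | 72 [12, 140, 69] [12, 67, 19] | 80 [13, 133, 73] [15, 54, 19] | 88 [14, 129, 79] [0, 38, 20] | 96 [10, 156, 62] [10, 43, 18] | 104 [130, 77, 30] [114, 164, 53] | 112 [115, 148, 57] [20, 40, 19] | 120 [115, 149, 53] [0, 43, 18] | 128 [116, 132, 52] [10, 43, 18] | 136 [114, 166, 57] [20, 43, 18] | 144 [41, 66, 31] [55, 111, 39] | 152 [44, 108, 40] [10, 40, 19] | 160 [32, 96, 48] [20, 45, 17] | 168 [27, 102, 50] [15, 57, 18] | 176 [53, 111, 39] [8, 57, 18] | 184 [23, 57, 18] [12, 67, 19] | 192 [20, 24, 32] [30, 13, 61] | 
grip expected px [326 259] [  2 208  76]
[... 412 characters left out ...]
 48] | 40 [21, 102, 40] [173, 57, 40] | 48 [17, 169, 71] [21, 59, 43] | 56 [17, 166, 112] [10, 16, 47] | 64 [16, 176, 97] [5, 197, 88] | 72 [3, 156, 95] [0, 23, 44] | 80 [4, 160, 94] [20, 57, 40] | 88 [179, 160, 89] [13, 83, 43] | 96 [3, 158, 100] [30, 70, 44] | 104 [130, 81, 72] [111, 142, 86] | 112 [113, 138, 96] [8, 47, 43] | 120 [114, 129, 79] [175, 33, 47] | 128 [113, 139, 88] [25, 73, 42] | 136 [111, 149, 94] [0, 18, 42] | 144 [56, 89, 63] [52, 98, 68] | 152 [55, 92, 69] [175, 36, 43] | 160 [56, 96, 72] [21, 38, 47] | 168 [50, 80, 70] [23, 22, 47] | 176 [51, 90, 74] [22, 81, 47] | 184 [36, 87, 44] [10, 89, 43] | 192 [173, 16, 62] [40, 7, 104] | 
grip expected px [303 218] [  1 176 110]
```

```bash
python3 - <<'E'
from h import *
u=np.array([.153,.988]);n_=np.array([-.988,.153]);O=np.array([.5487,.0053])
def rack(n,uv,z): w=plane(n,uv,z)[:2]; return np.round([(w-O)@u*1000,(w-O)@n_*1000],1)
for n,V in(("top",30),("scene",60)):
  for k in (0,1):
    im=cv2.imread(f"pics/end_{n}{k}.png"); im=cv2.GaussianBlur(im,(3,3),0) if n=="scene" else im
    h=cv2.cvtColor(im,cv2.COLOR_BGR2HSV); out=[]
    for x in (44,84,124,164):
        p=proj(n,[*(O+u*x/1000),.064]); m=np.zeros(h.shape[:2],np.uint8); cv2.circle(m,tuple(int(v) for v in p.round()),13,255,-1)
        m&=cv2.inRange(h,(0,0,0),(179,110,V)); M=cv2.moments(m,True); out.append(rack(n,(M["m10"]/M["m00"],M["m01"]/M["m00"]),.064).tolist())
    print(n,k,"lids",out)
    g=proj(n,[*O,.109]).round().astype(int); m=np.zeros(h.shape[:2],np.uint8); cv2.circle(m,tuple(int(v) for v in g),22,255,-1)
    r=cv2.inRange(h,(0,150,66 if n=="top" else 92),(7,255,255))|cv2.inRange(h,(172,150,66 if n=="top" else 92),(179,255,255)); 
    c,st,_,ce=cv2.connectedComponentsWithStats(r&m); i=1+st[1:,4].argmax(); print(" grip",st[i].tolist(),rack(n,ce[i],.109))
  # ASCII hue profile along u at z=.052 (block top / jar body top), off-grip line
  for y in(-14,14):
    print(n,y,[(x,*h[tuple(proj(n,[*(O+u*x/1000+n_*y/1000),.052]).round().astype(int)[::-1])].tolist()) for x in range(14,36,2)])
E
```

```text
top 0 lids [[43.4, -1.9], [83.3, 2.6], [123.1, 0.7], [163.5, 1.5]]
 grip [0, 0, 0, 0, 0, 0, 0, 0, 0, 0, 0, 0, 0, 0, 0, 0, 0, 0, 0, 0, 0, 0, 0, 0, 0, 0, 0, 0, 0, 0, 0, 0, 0, 0, 0, 0, 0, 0, 0, 0, 0, 0, 0, 0, 0, 0, 0, 0, 0, 0, 0, 0, 0, 0, 0, 0, 0, 0, 0, 0, 0, 0, 0, 0, 0, 0, 0, 0, 0, 0, 0, 0, 0, 0, 0, 0, 0, 0, 0, 0, 0, 0, 0, 0, 0, 0, 0, 0, 0, 0, 0, 0, 0, 0, 0, 0, 0, 0, 0, 0, 0, 0, 0, 0, 0, 0, 0, 0, 0, 0, 0, 0, 0, 0, 0, 0, 0, 0, 0, 0, 0, 0, 0, 0, 0, 0, 0, 0, 0, 0, 0, 0, 0, 0, 0, 0, 0, 0, 0, 0, 0, 0, 0, 0, 0, 0, 0, 0, 0, 0, 0, 0, 0, 0, 0, 0, 0, 0, 0, 0, 0, 0, 0, 0, 0, 0, 0, 0, 0, 0, 0, 0, 0, 0, 0, 0, 0, 0, 0, 0, 0, 0, 0, 0, 0, 0, 0, 0, 0, 0, 0, 0, 0, 0, 0, 0, 0, 0, 0, 0, 0, 0, 0, 0, 0, 0, 0, 0, 0, 0, 0, 0, 0, 0, 0, 0, 0, 0, 0, 0, 0, 0, 0, 0, 0, 0, 0, 0, 0, 0, 0, 0, 0, 0, 0, 0, 0, 0, 0, 0, 0, 0, 0, 0, 0, 0, 0, 0, 0, 0, 0, 0, 0, 0, 0, 0, 0, 0, 0, 0, 0, 0, 0, 0, 0, 0, 0, 0, 0, 0, 0, 0, 0, 0, 0, 0, 0, 0, 0, 0, 0, 0, 0, 0, 0, 0, 0, 0, 0, 0, 0, 0, 0, 0, 0, 0, 0, 0, 0, 0, 0, 0, 0, 0, 0, 0, 0, 0, 0, 0, 0, 0, 0, 0, 0, 0, 0, 0, 0, 0, 0, 0, 0, 0, 0, 0, 0, 0, 0, 0, 0, 0, 0, 0, 0, 0, 0, 0, 0, 0, 0, 0, 
[... 7112 characters left out ...]
 0, 0, 0, 0, 0, 0, 0, 0, 0, 0, 0, 0, 0, 0, 0, 0, 0, 0, 0, 0, 0, 0, 0, 0, 0, 0, 0, 0, 0, 0, 0, 0, 0, 0, 0, 0, 0, 0, 0, 0, 0, 0, 0, 0, 0, 0, 0, 0, 0, 0, 0, 0, 0, 0, 0, 0, 0, 0, 0, 0, 0, 0, 0, 0, 0, 0, 0, 0, 0, 0, 0, 0, 0, 0, 0, 0, 0, 0, 0, 0] [ 1.3 -3. ]
scene -14 [(14, 16, 116, 121), (16, 16, 116, 121), (18, 16, 114, 123), (20, 16, 116, 121), (22, 16, 121, 114), (24, 17, 143, 109), (26, 18, 177, 111), (28, 19, 193, 116), (30, 19, 187, 113), (32, 18, 177, 101), (34, 18, 161, 84)]
scene 14 [(14, 5, 154, 71), (16, 6, 156, 72), (18, 8, 144, 78), (20, 11, 129, 89), (22, 15, 129, 95), (24, 16, 155, 102), (26, 17, 175, 105), (28, 17, 178, 106), (30, 18, 163, 94), (32, 17, 126, 69), (34, 13, 74, 48)]
```

```bash
python3 -c "
from plant import bot
print(bot.job_done(), bot.state()['clock'])"
```

```text
the job is handed in; nothing more can be done
the job is handed in; nothing more can be done
```

The four jars are in the bay as one closed, straight row against the buffer, with the block standing right behind them. The job was handed in at about 29.5 s of the 61 s limit.

**What I did:** I gripped the block across its width, squared it to the rack and closed the row. Partway in, at 40 N grip, the fingers slid about 18 mm forward along the grip and came close to jar_a's lid. I let go and regripped with the jaws along the push direction and the fingertips above the lids. Then I pushed on to the buffer and pressed until the wrist read about 10.8 N, with the buffer in by about 3 mm. After that I released and withdrew the arm.

**Last checks, top camera (rack x, y in mm):**

| Thing | x | y |
|---|---|---|
| jar_a | 43.4 | -1.9 |
| jar_b | 83.3 | 2.6 |
| jar_c | 123.1 | 0.7 |
| jar_d | 163.5 | 1.5 |
| block | 1.4 | 0.2 |

- **Row:** neighbours are about 40 mm apart and all within 3 mm of the centre line.
- **Block:** its centre is about 42 mm from jar_a's, and there is no visible gap between them.
- **At rest:** nothing shifted between the two final captures.

**What did not agree or could not be checked:**
- The scene camera puts sideways positions 3 to 6 mm lower than the top camera (jar_a at -5.5 mm), which looks like calibration or lid-side bias.
- The remaining force on the buffer after release could not be measured. In the images there is no gap between jar_d and the buffer.
- During the slip the fingers were very close to jar_a's lid. I saw no sign of contact, but I can't rule it out.

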